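# Set the length stop of the cutting jig

### The job

In the wooden cutting jig, slide the metal stop along its rail so that it pushes the batten fully home against the end block and stays touching it. Then turn the bar-handled screw on the stop clockwise until it bottoms, and back it off a quarter turn so the stop will still slide with a light drag. Let go, and leave the round knob on the end block and everything else on the bench as they are.

Things in the scene. Friction and masses are not known exactly. Their poses are not given: they have to be found in the camera images.
- jig: Wooden cutting jig fixed to the bench, grey bed 180 x 430 x 20 mm. Origin: centre of its underside, on the bench. y runs along the channel to the end block, x across it away from the robot, z up. Channel: 46 mm wide, centred on x = 0, floor at z = 20 mm, between a fence (x = 23 to 47 mm, top z = 46 mm) and a low lip (x = -43 to -23 mm, top 34 mm). A steel rail lies along x = -60 mm (top 32 mm).
- end_face (a point): Centre of the face of the dark wooden end block that closes the channel, at jig y = +180 mm, 35 mm above the bench; the block is 35 mm thick, its top 50 mm above the bench. Axes as the jig's.
- stop (a joint): Travel of the aluminium stop carriage along the jig's y, m, 0 to 0.14, growing towards the end block. At 0 the screw axis is at jig y = -120 mm; it reads 0.110 with the batten home and touched. Drag about 6 N (plus 15 N per m/s) at any screw setting; it stays where left. Carriage: 60 mm along y, screw axis in the middle; jig x = -71 to +29 mm; plate top 61 mm above the bench.
- stop_face (a point): Centre of the stop's pushing face (the +y side of its 40 mm wide tongue), 33 mm above the bench, 30 mm towards the end block from the screw's axis. Axes as the jig's.
- screw (a joint): Turn of the screw on the stop, rad, growing clockwise seen from above, 0 to 3.142. It bottoms on a hard stop at 3.142 and takes about 0.05 N m before that. Starts at 0.3 to 1.5. The handle lies along the jig's y at 0 and when bottomed, and straight across the jig (along its x) when backed off a quarter turn (1.571). It does not rise or sink. Stays where left.
- screw_grip (a point): Middle of the screw's handle, on its vertical axis (jig x = 0), 101 mm above the bench. The handle is a dark steel flat-sided bar 70 mm long, 14 mm thick, 24 mm high (89 to 113 mm above the bench); hub 24 mm across from 81 to 89 mm, over a 14 mm stem. The point's y axis lies along the bar, z up.
- batten: Loose light-wood batten 160 mm long (along its y), 42 mm wide, 22 mm high, 0.11 kg, lying in the jig's channel between stop and end block, clear of both at the start. Origin: centre of its underside; its y axis points to the end block.
- batten_head (a point): Centre of the batten's end towards the end block, 11 mm above its underside.
- batten_tail (a point): Centre of the batten's end towards the stop, 11 mm above its underside.
- block_knob_rim (a point): Point on the rim, 17 mm off the axis, of the round knurled knob (34 mm across, top 74 mm above the bench) that stands on the end block with its axis at jig y = 197.5 mm. It turns freely; not to be turned.
- handsaw: Hand saw lying flat on the right of the bench, 375 mm long, 20 mm high, yellow handle; bystander. Origin under the blade, near the handle; blade along its +x.
- try_square: Carpenter's square lying flat in front of the jig: wooden stock 80 mm along its y, steel blade reaching 160 mm along +x, 16 mm high; bystander. Origin under the middle of the stock.
- offcut: Short piece of batten, 42 x 75 x 22 mm, behind the fence; bystander. Origin at the centre of its underside.
- chisel: Wood chisel lying behind the fence, 250 mm along its x, handle to -x, 26 mm high; bystander. Origin on the bench under the front end of the handle.
- glue: White glue bottle standing on the left, 68 mm across, 170 mm tall; bystander. Origin at the centre of its underside.
- mallet: Wooden mallet lying on the left: head 75 x 120 x 60 mm centred 100 mm along its x, handle to -x as far as -145 mm; bystander. Origin on the bench.
- spare_batten: Another batten, 42 x 160 x 22 mm, lying on the bare bench beyond the saw, to the right of the jig; bystander. Origin at the centre of its underside.
Things that resemble listed ones, but are neither listed nor needed, are in the scene too. What is shaped like the batten but green is not meant.

How it is judged:
By the outcome, as a careful person would: the job done as asked, in the order asked, and still so for the second after the job is handed in, with the robot touching nothing.
It also fails if it takes over 54 s, if anything falls off the work surface, if the arm or the gripper's body presses on something with over 40 N, if the wrist force passes 120 N, or if a joint passes its speed limit or range.

### The arm

A 6-joint arm with a two-finger parallel gripper is mounted at the origin on the work surface. World frame = base frame: x ahead of the robot, y to its left, z up, the work surface at z = 0. Lengths are in m, angles in degrees, forces in N, time in s.
With the tool pointing down it reaches from about 0.35 to 0.775 m from the base axis. Payload 7.3 kg.
Tool frame: the origin (TCP) lies on the centre line of the jaws, within the pads' length; the fingertips stand 8 mm ahead of it and the grasp point (between the pads) lies 11 mm behind it (env.tip_extent is the distance from the TCP to the fingertips, in m); z points along the fingers, y is the line along which they close (so a half turn about z gives the same grasp; the last joint's range is limited). The gripper opens to 92 mm and grips with 3 to 60 N. Pads are 19 mm wide; open, the fingers measure 130 mm over their backs; the gripper's body (75 mm by 190 mm) begins 47 mm behind the grasp point.
Start: joints at [67.724, 19.595, 87.324, -0, 73.075, -8.365], TCP at [0.126, 0.51, 0.235] pointing down, gripper open.
Joint ranges: [-145.02, 145.02], [-44.19, 115.74], [2.07, 154.8], [-57.11, 237.11], [16.16, 152.29], [-177.93, 177.93]. Speed limits (degrees/s): [147.25, 147.25, 180, 180, 180, 180].

### API

Orientations are given as a 3x3 rotation matrix whose columns are the frame's x, y, z axes.
In Python, from workcell import env gives the robot as it stands.
- The arm moves only by the tool apply_moves, never from a script. Its argument "plan" is one flat list of numbers, 7 for each row, row after row: the shift along the tool's x, y, z as a fraction of full scale, then the turn, a rotation vector about the tool's x, y, z as a fraction of full scale, then the opening, from -1 (shut) to 1 (fully open), so that 0 is half open. In form: [dx, dy, dz, ax, ay, az, jaw, dx, dy, dz, ax, ay, az, jaw, ...]. A call has 1 to 5 rows; each row is the pose to reach, as a shift and turn from the pose commanded when the call began, along the tool's axes at that moment; what a row does not reach only later rows make up. Full scale, the value 1, is 200 mm for a shift and 0.5 rad for a turn. A row lasts 1/10 s, in which the tool goes at most 50 mm and 8.59 degrees, less where a joint would pass 70% of its speed; a pose out of reach is approached as far as the arm can. A call with a number of a shift or a turn outside -1 to 1 is refused whole. A call with a gripper value outside its range is refused whole. The fingers move at their own pace and stop on an object; "grip_force" is the grip in N (left out, the last holds). Time passes only in rows, so rows that repeat a pose let the fingers close. It gives the time, the measured TCP pose, the force, the opening and the grip force at its end, in the units of the state.
- env.state(): the state, without advancing time (a new reading comes with each control period).
- env.grab_frame(name): name is "scene" or "top" or "wrist"; returns (picture, depth): 480x640x3 uint8, red, green, blue; 480x640 float32, m along the optical axis (not along the pixel's ray), 0 where there is no reading.
- env.camera_params(name): a dict with "mtx" (3x3 intrinsics, pixels), "eye" and "attitude" of the camera in the world. Camera axes: x right, y down, z forward; pixel columns grow to the right and rows downward; lengths in m; the calibration is good to about 2 mm. A picture is of the moment at which its call begins: read the wrist's pose just before it. camera_params takes no time and is no camera call; for the wrist camera it gives the pose at the moment of the call.
- env.close_job(): hands the job in; it is judged then, once.
The state is a dict: "time": time; "q": joint angles; "qd": joint speeds; "tau": joint torques, N m; "tool_pos": TCP position; "tcp_rot": TCP orientation; "force": force on the tool from outside, world axes, zero at the start; "ft_torque": the same for the moment, N m; "width": finger opening in m; "grip_force": force on a finger pad.
Only numpy, scipy, OpenCV 4.12 (cv2) and the standard library are available. Lean on these libraries where they do the work, as an engineer would, in place of code of your own. Each camera call takes 0.05 s, during which the arm holds its last target. There are 200 camera calls.

## Working session

There is one attempt and no reset: what is moved stays moved. The work goes in short steps, Python scripts to look and compute and a tool call to move; the robot and the scene stay as the last step left them, time stands still between calls to the robot, and variables do not carry over. Pictures are saved under pics/ and viewed, at most 10 in all, crops included, and the job is handed in when it is done.

Besides the shell and the picture viewer there is one more tool, called as name(argument=value, ...) on one line, values as JSON. apply_moves: Moves the arm, as the interface text tells. Its arguments: {"type":"object","properties":{"plan":{"type":"array","items":{"type":"number"}},"grip_force":{"type":"number"}},"required":["plan"]}

```bash
mkdir -p pics; ls; python3 - <<'E'
from workcell import env
import cv2,numpy as np
for n in("top","scene"):
    im,d=env.grab_frame(n); cv2.imwrite(f"pics/{n}0.png",im[:,:,::-1]); np.save(f"{n}0.npy",d)
    p=env.camera_params(n); print(n,p)
print(env.state())
E
```

```text
pics
top {'mtx': array([[471.26130526,   0.        , 319.82260138],
       [  0.        , 471.26130526, 252.37927233],
       [  0.        ,   0.        ,   1.        ]]), 'eye': array([ 0.30520422, -0.02797997,  1.21262021]), 'attitude': array([[-9.52476785e-03, -9.88970972e-01,  1.47802894e-01],
       [-9.99954462e-01,  9.33247701e-03, -1.99444843e-03],
       [ 5.93084492e-04, -1.47815160e-01, -9.89014826e-01]])}
scene {'mtx': array([[434.26684217,   0.        , 315.92593031],
       [  0.        , 434.26684217, 239.43573675],
       [  0.        ,   0.        ,   1.        ]]), 'eye': array([ 0.96222083, -0.41185665,  1.11565865]), 'attitude': array([[ 0.63994567,  0.66080282, -0.39218512],
       [ 0.7683939 , -0.55452172,  0.3194941 ],
       [-0.00635257, -0.50581152, -0.86262063]])}
{'time': 0.1, 'q': array([ 6.77242875e+01,  1.96327135e+01,  8.73729448e+01, -3.80824293e-04,
        7.30734897e+01, -8.36537869e+00]), 'qd': array([ 0.05260798, -0.03212839, -0.10385474, -0.00413995,  0.03880675,
       -0.05525985]), 'tau': array([ 2.17971479e-03, -4.31993115e+01, -2.44697535e+01,  7.20071350e-02,
        5.25620522e-02, -7.40709766e-05]), 'tool_pos': array([0.12605746, 0.50927526, 0.23410477]), 'tcp_rot': array([[-9.70673554e-01,  2.40400879e-01, -5.17752058e-04],
       [ 2.40401358e-01,  9.70672729e-01, -1.28071054e-03],
       [ 1.94683864e-04, -1.36762015e-03, -9.99999046e-01]]), 'force': array([-0.16153233,  0.70212836, -0.07577051]), 'ft_torque': array([-0.03774875, -0.00719807, -0.07329815]), 'grip_force': 0.0, 'width': 0.09175689868212088}
```

View pics/top0.png

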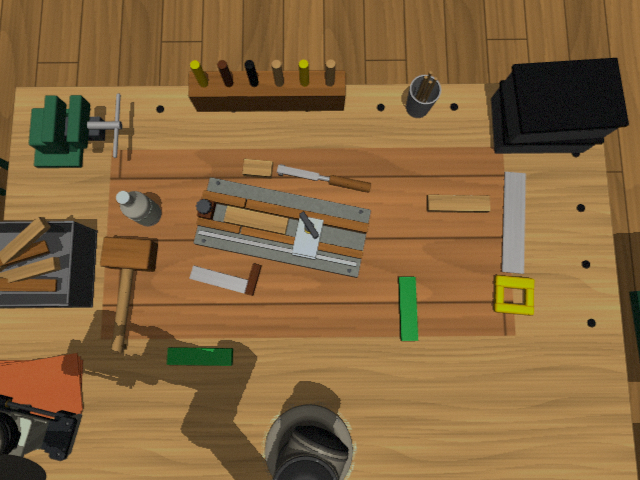

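View pics/scene0.png

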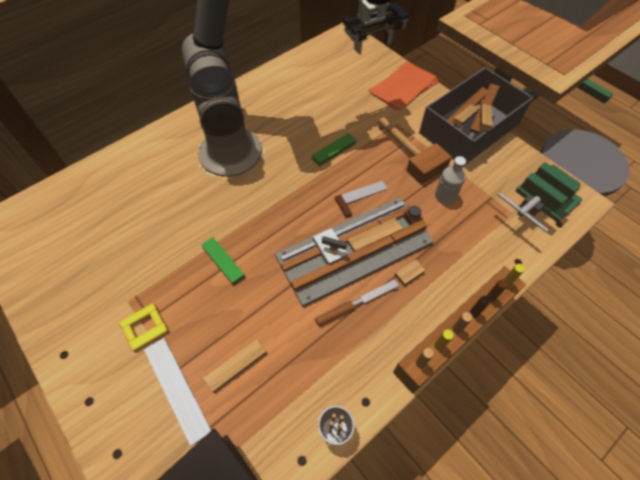

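The top view shows the jig around (195-370, 178-276), with the knob at (206,208), the stop plate near (308,237) and the handle near (309,224). I'll enlarge that part.

```bash
python3 - <<'E'
import cv2
im=cv2.imread("pics/top0.png")
cv2.imwrite("pics/top0c.png",cv2.resize(im[170:290,185:385],None,fx=4,fy=4,interpolation=cv2.INTER_CUBIC))
E
```

```text
(no output)
```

View pics/top0c.png

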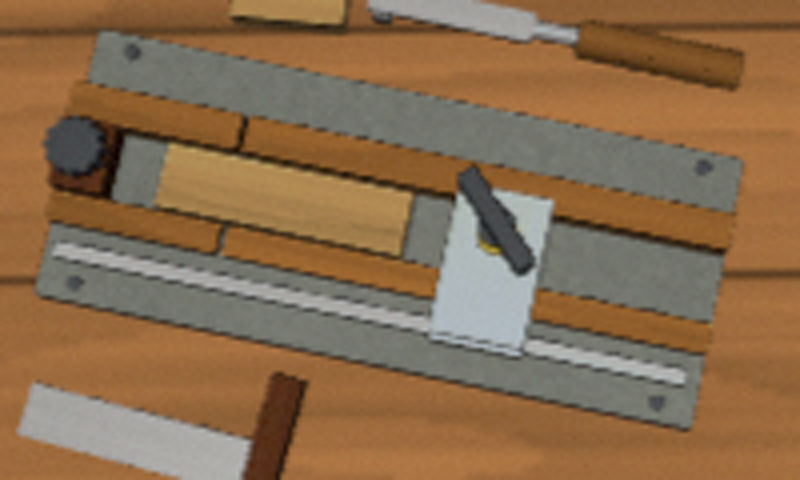

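The crop shows bed corners at (100,31), (742,158), (690,429) and (38,295), and the handle from about (470,174) to (522,268). I'll fit the jig pose to these.

```bash
cat > h.py <<'E'
from workcell import env
import numpy as np
from scipy.optimize import least_squares
P=env.camera_params
def ray(px,z,n="top",p=None):
    p=p or P(n); d=p["attitude"]@np.linalg.inv(p["mtx"])@np.array([px[0],px[1],1.])
    return p["eye"]+d*(z-p["eye"][2])/d[2]
def crop(u,v): return ((u+.5)/4-.5+185,(v+.5)/4-.5+170)
E
python3 - <<'E'
from h import *
B=[((100,31),(.09,.215)),((742,158),(.09,-.215)),((690,429),(-.09,-.215)),((38,295),(-.09,.215))]
W=np.array([ray(crop(*u),.02)[:2] for u,_ in B]); J=np.array([j for _,j in B])
def tf(v,j): c,s=np.cos(v[2]),np.sin(v[2]); return j@np.array([[c,s],[-s,c]])+v[:2]
r=least_squares(lambda v:(tf(v,J)-W).ravel(),[.5,0,0]); v=r.x
print(W,v,np.degrees(v[2]),r.fun*1000)
def inv(w): c,s=np.cos(v[2]),np.sin(v[2]); return (np.array(w[:2])-v[:2])@np.array([[c,-s],[s,c]])
for nm,u,z in[("bar corners",(458,182),.113),("",(478,166),.113),("",(534,262),.113),("",(514,274),.113),("plate",(457,188),.061),("",(554,201),.061),("",(524,346),.061),("",(431,334),.061),("bat tail",(412,197),.042),("",(400,256),.042),("head",(168,146),.042),("",(157,206),.042),("knob",(75,146),.074)]:
    w=ray(crop(*u),z); print(nm,w.round(4),inv(w).round(4))
np.save("jig.npy",v)
E
```

```text
[[ 0.68490404  0.25651282]
 [ 0.59567067 -0.16197287]
 [ 0.41965347 -0.12450011]
 [ 0.50983606  0.29188351]] [ 0.55251606  0.06548084 -0.2106213 ] -12.067711375301005 [ 0.57264103  0.40070376 -0.09301579 -1.61112967 -0.09803426 -1.4517374
 -0.38159099  2.66216331]
bar corners [0.5599 0.0184 0.113 ] [ 0.0171 -0.0445]
 [0.5696 0.0064 0.113 ] [ 0.0291 -0.0542]
 [ 0.511  -0.0266  0.113 ] [-0.0214 -0.0987]
 [ 0.5038 -0.0147  0.113 ] [-0.0308 -0.0885]
plate [0.5681 0.0212 0.061 ] [ 0.0245 -0.04  ]
 [ 0.5593 -0.0393  0.061 ] [ 0.0285 -0.1011]
 [ 0.4681 -0.0199  0.061 ] [-0.0647 -0.1011]
 [0.4761 0.0375 0.061 ] [-0.0689 -0.0433]
bat tail [0.5669 0.0506 0.042 ] [ 0.0172 -0.0116]
 [0.5289 0.0581 0.042 ] [-0.0216 -0.0121]
head [0.6016 0.206  0.042 ] [0.0186 0.1477]
 [0.5626 0.2123 0.042 ] [-0.0208  0.1456]
knob [0.594  0.2573 0.074 ] [0.0005 0.1962]
```

```bash
cat >> h.py <<'E'
from scipy.spatial.transform import Rotation as R
def jw(x,y,z):
    v=np.load("jig.npy"); c,s=np.cos(v[2]),np.sin(v[2]); return np.array([v[0]+c*x-s*y,v[1]+s*x+c*y,z])
def plan(pos,yaw,s=None):
    "fractions from the present pose to tool-down pose with jaw-y yaw (deg)"
    s=s or env.state(); T=s["tcp_rot"]; a=np.radians(yaw)
    y=np.array([np.cos(a),np.sin(a),0]); z=np.array([0,0,-1.]); G=np.c_[np.cross(y,z),y,z]
    print("shift",(T.T@(pos-s["tool_pos"])/.2).round(3),"turn",(R.from_matrix(T.T@G).as_rotvec()/.5).round(3))
E
python3 - <<'E'
from h import *
t=jw(0,-.0714,.2); v=np.load("jig.npy"); print(t, "jaw yaw", 180-48+np.degrees(v[2]))
plan(t,120)
E
```

```text
[ 0.53758864 -0.00434131  0.2       ] jaw yaw 119.932288624699
shift [-2.615 -1.998  0.173] turn [-2.000e-03 -1.000e-03 -1.533e+00]
```

apply_moves(plan=[-0.17,-0.13,0,0,0,0,1,-0.34,-0.26,0,0,0,0,1,-0.51,-0.39,0,0,0,0,1,-0.68,-0.52,0,0,0,0,1,-0.85,-0.65,0,0,0,0,1])

```text
time: 0.6
tool_pos: [0.2605, 0.3411, 0.2345]
tcp_rot: [[-0.971, 0.24, -0.0], [0.24, 0.971, -0.0], [0.0, -0.0, -1.0]]
force: [0.3, -0.5, -0.3]
width: 0.0922
grip_force: 0.0
```

apply_moves(plan=[-0.17,-0.13,0,0,0,0,1,-0.34,-0.26,0,0,0,0,1,-0.51,-0.39,0,0,0,0,1,-0.68,-0.52,0,0,0,0,1,-0.85,-0.65,0,0,0,0,1])

```text
time: 1.1
tool_pos: [0.3944, 0.1739, 0.2346]
tcp_rot: [[-0.971, 0.241, -0.0], [0.241, 0.971, 0.0], [0.0, 0.0, -1.0]]
force: [0.8, -0.0, -0.7]
width: 0.0919
grip_force: 0.0
```

apply_moves(plan=[-0.17,-0.13,0,0,0,-0.2,1,-0.34,-0.26,0,0,0,-0.4,1,-0.51,-0.39,0,0,0,-0.6,1,-0.68,-0.52,0,0,0,-0.8,1,-0.85,-0.65,0,0,0,-0.8,1])

```text
time: 1.6
tool_pos: [0.5281, 0.0068, 0.2344]
tcp_rot: [[-0.987, -0.159, -0.001], [-0.159, 0.987, 0.0], [0.001, 0.0, -1.0]]
force: [1.1, 0.3, 0.2]
width: 0.0916
grip_force: 0.0
```

```bash
python3 - <<'E'
from h import *
plan(jw(0,-.0714,.2),120); s=env.state(); print(s["time"],s["q"].round(1),s["tool_pos"])
E
```

```text
shift [-0.038 -0.063  0.172] turn [ 0.001 -0.001 -0.728]
1.6 [  -7.6   20.    86.8    0.    73.2 -106.7] [0.52813818 0.00683825 0.23435908]
```

apply_moves(plan=[-0.02,-0.03,0.08,0,0,-0.25,1,-0.038,-0.063,0.17,0,0,-0.5,1,-0.038,-0.063,0.17,0,0,-0.73,1,-0.038,-0.063,0.17,0,0,-0.73,1,-0.038,-0.063,0.17,0,0,-0.73,1])

```text
time: 2.1
tool_pos: [0.5369, -0.0027, 0.2007]
tcp_rot: [[-0.868, -0.496, -0.0], [-0.496, 0.868, 0.0], [0.0, 0.0, -1.0]]
force: [-0.2, -0.7, 0.1]
width: 0.0918
grip_force: 0.0
```

```bash
python3 - <<'E'
from h import *
import cv2
p=P("wrist"); im,d=env.grab_frame("wrist"); print(p, env.state()["tool_pos"],env.state()["tcp_rot"]); cv2.imwrite("pics/w1.png",im[:,:,::-1])
np.savez("w1.npz",d=d,**p)
E
```

```text
{'mtx': array([[393.17160554,   0.        , 325.12916044],
       [  0.        , 393.17160554, 238.17301937],
       [  0.        ,   0.        ,   1.        ]]), 'eye': array([ 0.46937846, -0.04119519,  0.34982064]), 'attitude': array([[-0.49541762,  0.83273633,  0.24720758],
       [ 0.86865408,  0.47453467,  0.14232685],
       [ 0.00121217,  0.2852491 , -0.95845265]])} [ 0.537024  -0.0026479  0.2009379] [[-8.67978886e-01 -4.96600936e-01  4.04766885e-04]
 [-4.96600954e-01  8.67978968e-01  6.16759296e-05]
 [-3.81957467e-04 -1.47474216e-04 -9.99999916e-01]]
```

View pics/w1.png

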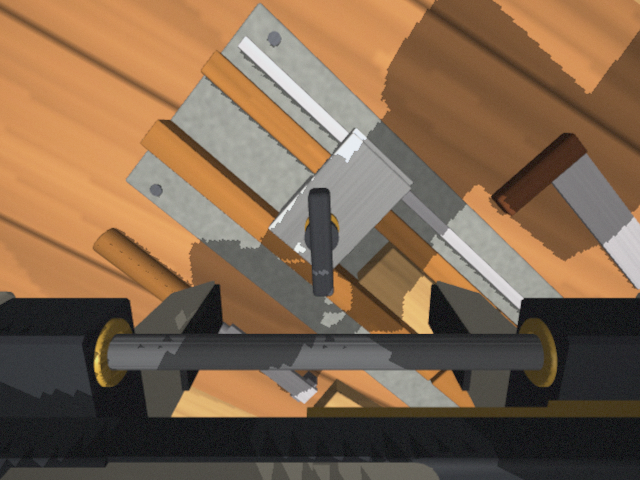

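The wrist view shows the bar upright at (320,190)-(322,295), square to the jaws. I'll get its centre from depth.

```bash
cat >> h.py <<'E'
def cloud(d,p):
    v,u=np.mgrid[:480,:640]; r=np.stack([u,v,np.ones_like(u)],-1)@np.linalg.inv(p["mtx"]).T
    return (r*d[...,None])@p["attitude"].T+p["eye"]
def bar(d,p,c,zr=(.107,.119),r=.05):
    W=cloud(d,p); m=(d>0)&(W[...,2]>zr[0])&(W[...,2]<zr[1])&(np.hypot(W[...,0]-c[0],W[...,1]-c[1])<r)
    q=W[m]; xy=q[:,:2].astype(np.float32)
    import cv2
    (cx,cy),wh,a=cv2.minAreaRect(xy*1000); C=np.cov(xy.T); w,V=np.linalg.eigh(C); e=V[:,1]
    v=np.load("jig.npy"); yaw=np.degrees(np.arctan2(e[1],e[0])); th=(90-(yaw-np.degrees(v[2])))%180
    cen=np.array([cx,cy])/1000; c_,s_=np.cos(v[2]),np.sin(v[2]); j=(cen-v[:2])@np.array([[c_,-s_],[s_,c_]])
    print("n",m.sum(),"centre",cen.round(4),"mean",xy.mean(0).round(4),"wh",np.round(wh,1),"z",np.median(q[:,2]).round(4),"yaw",yaw.round(1),"theta deg",th.round(1),"jig",j.round(4))
    return cen,yaw
E
python3 - <<'E'
from h import *
w=np.load("w1.npz"); bar(w["d"],w,(.5376,-.0043))
p=P("top"); bar(np.load("top0.npy"),p,(.5376,-.0043))
plan(np.array([.5376,-.0043,.1]),120)
E
```

```text
n 2254 centre [ 0.5371 -0.0052] mean [ 0.5355 -0.0061] wh [69.4 14. ] z 0.1118 yaw -147.9 theta deg 45.8 jig [-0.0003 -0.0723]
n 169 centre [ 0.537  -0.0034] mean [ 0.5361 -0.0037] wh [69.6 14.2] z 0.1142 yaw -147.8 theta deg 45.8 jig [-0.0007 -0.0706]
shift [ 0.002 -0.009  0.505] turn [-0.     0.001 -0.008]
```

apply_moves(plan=[0.005,-0.008,0.12,0,0,-0.08,1,0.005,-0.008,0.25,0,0,-0.08,1,0.005,-0.008,0.38,0,0,-0.08,1,0.005,-0.008,0.5,0,0,-0.08,1,0.005,-0.008,0.5,0,0,-0.08,1], grip_force=15)

```text
time: 2.65
tool_pos: [0.535, -0.0042, 0.0983]
tcp_rot: [[-0.847, -0.532, -0.005], [-0.532, 0.847, 0.001], [0.004, 0.004, -1.0]]
force: [0.0, 0.1, 0.4]
width: 0.0919
grip_force: 0.0
```

apply_moves(plan=[0,0,0,0,0,0,-0.6,0,0,0,0,0,0,-0.7,0,0,0,0,0,0,-0.8,0,0,0,0,0,0,-1,0,0,0,0,0,0,-1], grip_force=15)

```text
time: 3.15
tool_pos: [0.5371, -0.0047, 0.1013]
tcp_rot: [[-0.846, -0.533, 0.001], [-0.533, 0.846, -0.0], [-0.001, -0.001, -1.0]]
force: [-0.2, -0.5, 0.0]
width: 0.0562
grip_force: 0.0
```

apply_moves(plan=[0,0,0,0,0,0,-1,0,0,0,0,0,0,-1,0,0,0,0,0,0,-1], grip_force=30)

```text
time: 3.45
tool_pos: [0.5369, -0.0047, 0.1007]
tcp_rot: [[-0.846, -0.533, -0.0], [-0.533, 0.846, 0.0], [-0.0, 0.0, -1.0]]
force: [0.5, -0.2, -0.5]
width: 0.0323
grip_force: 0.0
```

apply_moves(plan=[0,0,0,0,0,0,-1,0,0,0,0,0,0,-1,0,0,0,0,0,0,-1,0,0,0,0,0,0,-1,0,0,0,0,0,0,-1], grip_force=30)

```text
time: 3.95
tool_pos: [0.5375, -0.0051, 0.1007]
tcp_rot: [[-0.846, -0.533, 0.001], [-0.533, 0.846, -0.001], [-0.001, -0.001, -1.0]]
force: [3.3, -4.0, -3.0]
width: 0.0131
grip_force: 30.0
```

```bash
python3 - <<'E'
from h import *
s=env.state(); u=jw(0,1,0)-jw(0,0,0); print("tool-frame dir of jig +y",(s["tcp_rot"].T@u).round(4),u, s["force"],s["ft_torque"])
E
```

```text
tool-frame dir of jig +y [-6.981e-01  7.160e-01 -3.000e-04] [0.20906751 0.97790121 0.        ] [ 3.29683443 -4.02664816 -2.95429553] [-0.58103394 -0.57023744  0.06015472]
```

apply_moves(plan=[-0.035,0.036,0,0,0,0,-1,-0.07,0.072,0,0,0,0,-1,-0.105,0.108,0,0,0,0,-1,-0.14,0.143,0,0,0,0,-1,-0.175,0.179,0,0,0,0,-1])

```text
time: 4.45
tool_pos: [0.5479, 0.043, 0.1007]
tcp_rot: [[-0.846, -0.533, 0.001], [-0.533, 0.846, -0.002], [0.001, -0.002, -1.0]]
force: [3.8, -8.5, -3.5]
width: 0.0136
grip_force: 30.0
```

apply_moves(plan=[-0.007,0.007,0,0,0,0,-1,-0.014,0.014,0,0,0,0,-1,-0.021,0.021,0,0,0,0,-1,-0.021,0.021,0,0,0,0,-1])

```text
time: 4.85
tool_pos: [0.5492, 0.0491, 0.1007]
tcp_rot: [[-0.846, -0.533, 0.001], [-0.533, 0.846, -0.002], [0.0, -0.002, -1.0]]
force: [3.1, -6.7, -3.1]
width: 0.0138
grip_force: 30.0
```

```bash
cat >> h.py <<'E'
def rep():
    s=env.state(); v=np.load("jig.npy"); c,s_=np.cos(v[2]),np.sin(v[2]); M=np.array([[c,-s_],[s_,c]])
    print("t",s["time"],"jig pos",((s["tool_pos"][:2]-v[:2])@M).round(4),"F jig",(s["force"][:2]@M).round(1),"Tz",s["ft_torque"].round(2),"w",s["width"],"yaw",np.degrees(np.arctan2(s["tcp_rot"][1,1],s["tcp_rot"][0,1])).round(2),"q6",s["q"][5].round(1))
E
python3 -c "
from h import *
rep()"
```

```text
t 4.85 jig pos [ 0.0002 -0.0167] F jig [ 4.4 -5.9] Tz [-0.89 -0.48 -0.06] w 0.01375350528565772 yaw 122.22 q6 -125.0
```

apply_moves(plan=[-0.0035,0.0036,0,0,0,0,-1,-0.007,0.0072,0,0,0,0,-1,-0.0105,0.0108,0,0,0,0,-1,-0.014,0.0144,0,0,0,0,-1,-0.014,0.0144,0,0,0,0,-1])

```text
time: 5.35
tool_pos: [0.55, 0.0528, 0.1007]
tcp_rot: [[-0.846, -0.533, 0.001], [-0.533, 0.846, -0.002], [0.0, -0.002, -1.0]]
force: [3.1, -7.3, -2.0]
width: 0.0138
grip_force: 30.0
```

apply_moves(plan=[-0.0035,0.0036,0,0,0,0,-1,-0.0035,0.0036,0,0,0,0,-1,-0.0053,0.0054,0,0,0,0,-1,-0.0053,0.0054,0,0,0,0,-1])

```text
time: 5.75
tool_pos: [0.5503, 0.0542, 0.1007]
tcp_rot: [[-0.846, -0.533, 0.001], [-0.533, 0.846, -0.002], [0.0, -0.002, -1.0]]
force: [3.6, -7.7, -2.8]
width: 0.0134
grip_force: 30.0
```

```bash
python3 -c "
from h import *
rep()"
```

```text
t 5.75 jig pos [ 0.0002 -0.0115] F jig [ 5.1 -6.7] Tz [-1.13 -0.44 -0.06] w 0.013440248176964851 yaw 122.21 q6 -124.4
```

Not home yet, so I'll continue in 0.5 to 1 mm steps.

apply_moves(plan=[-0.0018,0.0018,0,0,0,0,-1,-0.0035,0.0036,0,0,0,0,-1,-0.0035,0.0036,0,0,0,0,-1])

```text
time: 6.05
tool_pos: [0.5504, 0.0545, 0.1007]
tcp_rot: [[-0.846, -0.533, 0.0], [-0.533, 0.846, -0.003], [0.001, -0.003, -1.0]]
force: [2.2, -10.5, -3.0]
width: 0.0138
grip_force: 30.0
```

apply_moves(plan=[-0.0018,0.0018,0,0,0,0,-1,-0.0035,0.0036,0,0,0,0,-1,-0.0035,0.0036,0,0,0,0,-1])

```text
time: 6.35
tool_pos: [0.5504, 0.0546, 0.1007]
tcp_rot: [[-0.846, -0.533, -0.0], [-0.533, 0.846, -0.004], [0.002, -0.004, -1.0]]
force: [1.8, -13.3, -1.9]
width: 0.0138
grip_force: 30.0
```

apply_moves(plan=[-0.0018,0.0018,0,0,0,0,-1,-0.0035,0.0036,0,0,0,0,-1,-0.0035,0.0036,0,0,0,0,-1])

```text
time: 6.65
tool_pos: [0.5504, 0.0547, 0.1007]
tcp_rot: [[-0.846, -0.533, -0.001], [-0.533, 0.846, -0.006], [0.004, -0.004, -1.0]]
force: [0.1, -17.6, -1.3]
width: 0.0136
grip_force: 30.0
```

```bash
python3 -c "
from h import *
rep()"
```

```text
t 6.65 jig pos [ 0.0002 -0.011 ] F jig [  3.8 -17.2] Tz [-2.81 -0.05  0.02] w 0.013637378129307062 yaw 122.22 q6 -124.1
```

apply_moves(plan=[0.0035,-0.0036,0,0,0,0,-1,0.0035,-0.0036,0,0,0,0.2,-1,0.0035,-0.0036,0,0,0,0.4,-1,0.0035,-0.0036,0,0,0,0.6,-1,0.0035,-0.0036,0,0,0,0.6,-1])

```text
time: 7.15
tool_pos: [0.5503, 0.0548, 0.1007]
tcp_rot: [[-0.967, -0.256, -0.0], [-0.256, 0.967, -0.004], [0.001, -0.004, -1.0]]
force: [0.7, -13.3, -0.6]
width: 0.0136
grip_force: 30.0
```

```bash
python3 -c "
from h import *
rep()"
```

```text
t 7.15 jig pos [ 0.0001 -0.0109] F jig [  3.5 -12.9] Tz [-2.1  -0.22 -0.02] w 0.01356081877226543 yaw 104.86 q6 -106.8
```

apply_moves(plan=[0,0,0,0,0,0.2,-1,0,0,0,0,0,0.4,-1,0,0,0,0,0,0.6,-1,0,0,0,0,0,0.8,-1,0,0,0,0,0,1,-1])

```text
time: 7.65
tool_pos: [0.5503, 0.0551, 0.1007]
tcp_rot: [[-0.971, 0.239, -0.0], [0.239, 0.971, -0.003], [-0.001, -0.003, -1.0]]
force: [1.2, -11.1, -1.5]
width: 0.0141
grip_force: 30.0
```

apply_moves(plan=[0,0,0,0,0,0.2,-1,0,0,0,0,0,0.4,-1,0,0,0,0,0,0.6,-1,0,0,0,0,0,0.8,-1,0,0,0,0,0,1,-1])

```text
time: 8.15
tool_pos: [0.5505, 0.0554, 0.1007]
tcp_rot: [[-0.737, 0.676, 0.0], [0.676, 0.737, -0.003], [-0.002, -0.002, -1.0]]
force: [2.0, -10.9, -1.1]
width: 0.0137
grip_force: 30.0
```

apply_moves(plan=[0,0,0,0,0,0.2,-1,0,0,0,0,0,0.4,-1,0,0,0,0,0,0.6,-1,0,0,0,0,0,0.8,-1,0,0,0,0,0,1,-1])

```text
time: 8.65
tool_pos: [0.5508, 0.0556, 0.1007]
tcp_rot: [[-0.323, 0.946, 0.001], [0.946, 0.323, -0.003], [-0.003, -0.0, -1.0]]
force: [3.1, -10.0, -2.2]
width: 0.0136
grip_force: 30.0
```

apply_moves(plan=[0,0,0,0,0,0.2,-1,0,0,0,0,0,0.4,-1,0,0,0,0,0,0.6,-1,0,0,0,0,0,0.7,-1,0,0,0,0,0,0.7,-1])

```text
time: 9.15
tool_pos: [0.551, 0.0556, 0.1007]
tcp_rot: [[0.019, 1.0, 0.001], [1.0, -0.019, -0.003], [-0.003, 0.001, -1.0]]
force: [2.9, -9.6, -3.4]
width: 0.0135
grip_force: 30.0
```

```bash
python3 -c "
from h import *
rep()"
```

```text
t 9.15 jig pos [ 0.0006 -0.01  ] F jig [ 4.9 -8.7] Tz [-1.61 -0.68 -0.07] w 0.013547574635359837 yaw -1.06 q6 -0.9
```

apply_moves(plan=[0,0,0,0,0,0.1,-1,0,0,0,0,0,0.2,-1,0,0,0,0,0,0.3,-1,0,0,0,0,0,0.34,-1,0,0,0,0,0,0.34,-1])

```text
time: 9.65
tool_pos: [0.5511, 0.0556, 0.1007]
tcp_rot: [[0.186, 0.982, 0.002], [0.982, -0.186, -0.003], [-0.002, 0.002, -1.0]]
force: [5.1, -9.4, -3.3]
width: 0.0141
grip_force: 30.0
```

```bash
python3 -c "
from h import *
rep()"
```

```text
t 9.65 jig pos [ 0.0007 -0.01  ] F jig [ 7.  -8.1] Tz [-1.66 -0.73 -0.03] w 0.014110423337887049 yaw -10.74 q6 8.8
```

apply_moves(plan=[0,0,0,0,0,0.02,-1,0,0,0,0,0,0.04,-1,0,0,0,0,0,0.06,-1,0,0,0,0,0,0.06,-1])

```text
time: 10.05
tool_pos: [0.5512, 0.0556, 0.1007]
tcp_rot: [[0.215, 0.977, 0.002], [0.977, -0.215, -0.003], [-0.002, 0.002, -1.0]]
force: [4.1, -9.3, -2.9]
width: 0.0141
grip_force: 30.0
```

```bash
python3 -c "
from h import *
rep()"
```

```text
t 10.05 jig pos [ 0.0008 -0.01  ] F jig [ 5.9 -8.3] Tz [-1.67 -0.74  0.16] w 0.014064384134199123 yaw -12.43 q6 10.4
```

apply_moves(plan=[0,0,0,0,0,0.02,-1,0,0,0,0,0,0.04,-1,0,0,0,0,0,0.04,-1])

```text
time: 10.35
tool_pos: [0.5512, 0.0556, 0.1007]
tcp_rot: [[0.234, 0.972, 0.002], [0.972, -0.234, -0.003], [-0.002, 0.002, -1.0]]
force: [4.3, -9.4, -3.3]
width: 0.014
grip_force: 30.2
```

```bash
python3 -c "
from h import *
rep()"
```

```text
t 10.35 jig pos [ 0.0007 -0.0099] F jig [ 6.2 -8.3] Tz [-1.69 -0.71  0.48] w 0.014045578925902079 yaw -13.53 q6 11.6
```

apply_moves(plan=[0,0,0,0,0,0.02,-1,0,0,0,0,0,0.04,-1,0,0,0,0,0,0.04,-1])

```text
time: 10.65
tool_pos: [0.5512, 0.0557, 0.1008]
tcp_rot: [[0.253, 0.967, 0.002], [0.967, -0.253, -0.003], [-0.002, 0.002, -1.0]]
force: [3.8, -9.7, -3.1]
width: 0.0139
grip_force: 30.6
```

```bash
python3 -c "
from h import *
rep()"
```

```text
t 10.65 jig pos [ 0.0007 -0.0098] F jig [ 5.7 -8.6] Tz [-1.56 -0.69  0.59] w 0.013907913174626653 yaw -14.65 q6 12.7
```

apply_moves(plan=[0,0,0,0,0,-0.2,-1,0,0,0,0,0,-0.4,-1,0,0,0,0,0,-0.6,-1,0,0,0,0,0,-0.8,-1,0,0,0,0,0,-1,-1])

```text
time: 11.15
tool_pos: [0.5508, 0.0557, 0.1007]
tcp_rot: [[-0.245, 0.97, 0.001], [0.97, 0.245, -0.002], [-0.003, 0.0, -1.0]]
force: [4.3, -10.4, -2.5]
width: 0.0139
grip_force: 30.0
```

apply_moves(plan=[0,0,0,0,0,-0.2,-1,0,0,0,0,0,-0.4,-1,0,0,0,0,0,-0.6,-1,0,0,0,0,0,-0.8,-1,0,0,0,0,0,-1,-1])

```text
time: 11.65
tool_pos: [0.5504, 0.0555, 0.1007]
tcp_rot: [[-0.679, 0.734, 0.0], [0.734, 0.679, -0.003], [-0.002, -0.002, -1.0]]
force: [1.2, -10.3, -2.8]
width: 0.0137
grip_force: 30.0
```

apply_moves(plan=[0,0,0,0,0,-0.2,-1,0,0,0,0,0,-0.4,-1,0,0,0,0,0,-0.6,-1,0,0,0,0,0,-0.8,-1,0,0,0,0,0,-1,-1])

```text
time: 12.15
tool_pos: [0.5503, 0.0552, 0.1007]
tcp_rot: [[-0.948, 0.318, -0.0], [0.318, 0.948, -0.003], [-0.001, -0.003, -1.0]]
force: [0.9, -11.4, -1.3]
width: 0.0135
grip_force: 30.0
```

apply_moves(plan=[0,0,0,0,0,-0.1,-1,0,0,0,0,0,-0.2,-1,0,0,0,0,0,-0.2,-1])

```text
time: 12.45
tool_pos: [0.5502, 0.0551, 0.1007]
tcp_rot: [[-0.975, 0.224, -0.001], [0.224, 0.974, -0.003], [-0.0, -0.003, -1.0]]
force: [0.3, -11.6, -1.2]
width: 0.0138
grip_force: 30.0
```

```bash
python3 - <<'E'
from h import *
import cv2
rep(); im,d=env.grab_frame("top"); cv2.imwrite("pics/top1.png",cv2.resize(im[170:290,185:385,::-1],None,fx=4,fy=4,interpolation=cv2.INTER_CUBIC))
s=env.state();print(s["tcp_rot"].round(4))
E
```

```text
t 12.45 jig pos [-0.0001 -0.0106] F jig [  2.7 -11.3] Tz [-1.9  -0.19  0.03] w 0.013841074973599468 yaw 77.03 q6 -79.0
[[-9.743e-01  2.253e-01 -5.000e-04]
 [ 2.253e-01  9.743e-01 -3.400e-03]
 [-3.000e-04 -3.400e-03 -1.000e+00]]
```

apply_moves(plan=[0,-0.003,0,0,0,-0.03,-1,0,-0.003,0,0,0,-0.03,-1,0,-0.003,0,0,0,-0.03,-0.5,0,-0.003,0,0,0,-0.03,-0.4,0,-0.003,0,0,0,-0.03,-0.3])

```text
time: 13.0
tool_pos: [0.5498, 0.0573, 0.1007]
tcp_rot: [[-0.977, 0.211, -0.001], [0.211, 0.977, 0.001], [0.001, 0.0, -1.0]]
force: [-0.5, 0.3, -0.9]
width: 0.0302
grip_force: 0.0
```

```bash
python3 -c "
from h import *
rep()"
```

```text
t 13.0 jig pos [-0.0009 -0.0086] F jig [-0.6  0.2] Tz [-0.03 -0.01 -0.02] w 0.030153493013295653 yaw 77.81 q6 -79.9
```

Released. Next I open further, rise straight up, and look.

apply_moves(plan=[0,-0.007,0,0,0,0,0,0,-0.007,0,0,0,0,0,0,-0.007,-0.15,0,0,0,0,0,-0.007,-0.35,0,0,0,0,0,-0.007,-0.55,0,0,0,0])

```text
time: 13.5
tool_pos: [0.5494, 0.0556, 0.2117]
tcp_rot: [[-0.977, 0.211, -0.001], [0.211, 0.977, 0.0], [0.002, -0.0, -1.0]]
force: [1.0, 0.0, -0.8]
width: 0.0458
grip_force: 0.0
```

apply_moves(plan=[0,0,-0.15,0,0,0,0,0,0,-0.2,0,0,0,0,0,0,-0.2,0,0,0,0])

```text
time: 13.8
tool_pos: [0.5503, 0.0556, 0.2518]
tcp_rot: [[-0.977, 0.211, 0.003], [0.211, 0.977, 0.0], [-0.003, 0.001, -1.0]]
force: [0.9, -0.6, 0.2]
width: 0.0458
grip_force: 0.0
```

```bash
python3 - <<'E'
from h import *
import cv2
p=P("wrist"); im,d=env.grab_frame("wrist"); rep()
cv2.imwrite("pics/w2.png",im[:,:,::-1]); c=jw(0,-.0105,0)
bar(d,p,c)
im,d=env.grab_frame("top"); bar(d,P("top"),c)
cv2.imwrite("pics/top2.png",cv2.resize(im[170:290,185:385,::-1],None,fx=4,fy=4,interpolation=cv2.INTER_CUBIC))
E
```

```text
t 13.85 jig pos [-0.0008 -0.0103] F jig [0.1 0.8] Tz [-0.04  0.    0.04] w 0.04589895749714668 yaw 77.81 q6 -80.0
n 1587 centre [0.5501 0.0548] mean [0.5487 0.0553] wh [13.5 69.5] z 0.1118 yaw 168.0 theta deg 89.9 jig [-0.0002 -0.0109]
n 35 centre [0.5434 0.0621] mean [0.5398 0.063 ] wh [ 7.1 35.4] z 0.1137 yaw 172.6 theta deg 85.4 jig [-0.0082 -0.0052]
```

View pics/w2.png

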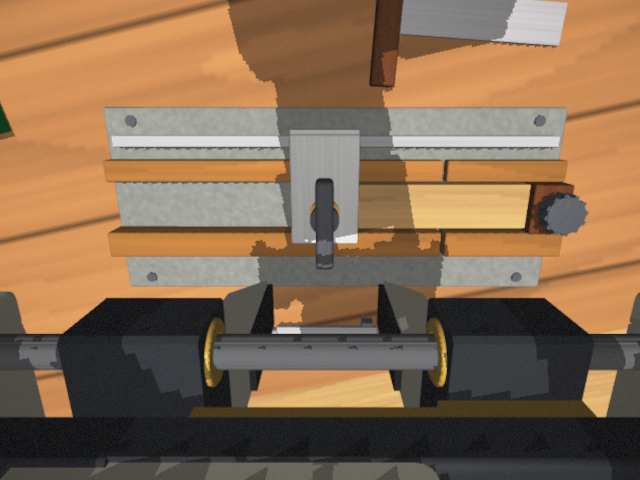

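The wrist view shows the batten's end against the block at x≈530 and the stop plate's edge (x≈358) over the batten's tail. The handle is straight across the jig, 89.9° by depth, and the gripper is clear. I'm handing in.

```bash
python3 -c "
from workcell import env
print(env.close_job())"
```

```text
the job is handed in; nothing more can be done
None
```

I handed the job in at about 14 s. The batten is home against the end block with the stop pushed up to it. The screw was bottomed and backed off a quarter turn (handle at 89.9°), and the gripper was released and lifted clear. The knob and everything else on the bench were left alone.

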